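# Start a timed weighing on the lab bench

## Robot

A 6-joint arm with a two-finger parallel gripper is mounted at the origin on the work surface. World frame = base frame: x ahead of the robot, y to its left, z up, the work surface at z = 0. Lengths are in mm, angles in rad, forces in N, time in s.
With the tool pointing down it reaches from about 250 to 775 mm from the base axis. Payload 4 kg.
Tool frame: the origin (TCP) lies midway between the tips of the shut fingers; the grasp point (between the pads) lies 19 mm behind it; z points along the fingers, y is the line along which they close (so a half turn about z gives the same grasp; the last joint's range is limited). The gripper opens to 85 mm and grips with 20 to 120 N. Pads are 22 mm wide; open, the fingers measure 114 mm over their backs; the gripper's body (76 mm by 85 mm) begins 54 mm behind the grasp point. The pads swing forward as they close: fully open they stand 13 mm farther back than shut.
Start: joints at [1.049, 0.087, 1.371, -0, 1.684, -0.103], TCP at [223.676, 502.481, 231.341] pointing down, gripper open.
Joint ranges: [-3.1, 3.1], [-0.76, 2.03], [0.27, 2.55], [-1.08, 4.22], [0.17, 2.65], [-2.57, 2.57]. Speed limits (rad/s): [2.79, 2.79, 3.14, 3.14, 3.14, 3.14].

## Interface

Orientations are given as a rotation vector (axis times angle).
In Python, from cell import state, capture, close_job gives the robot as it stands.
- The arm moves only by the shell command python3 -m creep 'ROWS' [OPENING]. ROWS is JSON, a list of rows, each an object with "translation": the shift along the tool's x, y, z as a fraction of full scale, a list of three; "dr": the turn, a rotation vector about the tool's x, y, z as a fraction of full scale, a list of three. A call has 1 to 8 rows; each row is the pose to reach, as a shift and turn from the pose commanded when the call began, along the tool's axes at that moment, turning the shorter way round; what a row does not reach only later rows make up. Full scale, the value 1, is 0.2 m for a shift and 180 degrees for a turn. A row lasts 1/10 s, in which the tool goes at most 50 mm and 8.59 degrees, less where a joint would pass 70% of its speed; a pose out of reach is approached as far as the arm can. A call with a number of a shift or a turn outside -1 to 1 is refused whole. A call with a gripper value outside its range is refused whole. OPENING is the opening, from 0 (shut) to 1 (fully open), set as the call begins (- or left out, the last holds). The fingers move at their own pace and stop on an object; the grip force is fixed at half the most. Time passes only in rows, so rows that repeat a pose let the fingers close. It gives the time, the measured TCP pose, the force, the opening and the grip force at its end, in the units of the state.
- state(): the state, without advancing time (a new reading comes with each control period).
- capture(name): name is "scene" or "side" or "wrist"; returns a dict with "color" (384x512x3 uint8, red, green, blue), "range_z" (384x512 float32, mm along the optical axis (not along the pixel's ray), 0 where there is no reading), "intrinsics" (3x3 intrinsics, pixels), "T" (4x4, takes a point from camera to world coordinates). Camera axes: x right, y up, looking along -z (the intrinsics and any distortion apply to the point x, -y, -z); pixel columns grow to the right and rows downward; lengths in mm; the calibration is good to about 2 mm. A picture is of the moment at which its call begins.
- close_job(): hands the job in; it is judged then, once.
The state is a dict: "t": time; "q": joint angles; "dq": joint speeds; "joint_efforts": joint torques, N m; "tool_pos": TCP position; "orientation": TCP orientation; "contact_force": force on the tool from outside, world axes, zero at the start; "moment": the same for the moment, N m; "gripper_width": opening from 0.0 (shut) to 1.0 (fully open); "finger_force": force on a finger pad.
Only numpy, scipy, OpenCV 4.12 (cv2) and the standard library are available. Lean on these libraries where they do the work, as an engineer would, in place of code of your own. Each camera call takes 0.05 s, during which the arm holds its last target. There are 200 camera calls.

## Task

Start the weighing station: push down the red key on the socket block, then the green key on the scale, then the yellow key on the timer, in that order, each lightly with the fingertips and all the way to its soft stop, so that it stays down. Do not push the scale's grey key, and leave the cup on the pan, the bottle and the grater where they are.

Things in the scene. Friction and masses are not known exactly. Their poses are not given: they have to be found in the camera images.
- power_key_top (a point): A round red push key, cap 28 mm in diameter, standing 21 mm proud of the socket block's top while out; it starts out, sinks straight down and stays where it is left. This point is the centre of the cap's top face and sinks with it.
- power_key (a joint): How far the red key has slid down in its mount, m: 0 out, 0.010 at its stop; down means beyond 0.006. It slides against about 3 N of friction. The mount is springy (1500 N/m, up to 8 mm, returns when let go): a push first gives 2 mm, then slides 10 mm at 3 N, then meets a soft stop, 1.5 N a mm; 6 N means fully down, 12 N is its hard end.
- scale_key_top (a point): A round green push key, cap 28 mm in diameter, standing 21 mm proud of the scale's front panel while out; it starts out, sinks straight down and stays where it is left. This point is the centre of the cap's top face and sinks with it.
- scale_key (a joint): How far the green key has slid down in its mount, m: 0 out, 0.010 at its stop; down means beyond 0.006. It slides against about 3 N of friction. The mount is springy (1500 N/m, up to 8 mm, returns when let go): a push first gives 2 mm, then slides 10 mm at 3 N, then meets a soft stop, 1.5 N a mm; 6 N means fully down, 12 N is its hard end.
- timer_key_top (a point): A round yellow push key, cap 28 mm in diameter, standing 21 mm proud of the timer's top while out; it starts out, sinks straight down and stays where it is left. This point is the centre of the cap's top face and sinks with it.
- timer_key (a joint): How far the yellow key has slid down in its mount, m: 0 out, 0.010 at its stop; down means beyond 0.006. It slides against about 3 N of friction. The mount is springy (1500 N/m, up to 8 mm, returns when let go): a push first gives 2 mm, then slides 10 mm at 3 N, then meets a soft stop, 1.5 N a mm; 6 N means fully down, 12 N is its hard end.
- unit_key_top (a point): A round grey push key, cap 28 mm in diameter, standing 21 mm proud of the scale's front panel while out; it starts out, sinks straight down and stays where it is left. This point is the centre of the cap's top face and sinks with it. It is the units key, not to be pushed.
- unit_key (a joint): How far the grey key has slid down in its mount, m: 0 out, 0.010 at its stop; down means beyond 0.006. It slides against about 3 N of friction. The mount is springy (1500 N/m, up to 8 mm, returns when let go): a push first gives 2 mm, then slides 10 mm at 3 N, then meets a soft stop, 1.5 N a mm; 6 N means fully down, 12 N is its hard end.
- socket_block: White twin socket block fixed to the bench, 110 x 110 mm, 50 mm tall; two grey sockets at +x, the red key 25 mm from the centre at -x. Origin: centre of its underside.
- scale: White bench scale fixed to the bench, 250 mm (x) by 190 mm (y); front panel 30 mm above the bench at its -x end with a display between the green key (85 mm towards -x, 60 mm towards +y) and the grey key (85 mm towards -x, 60 mm towards -y); cream pan behind, top 42 mm above the bench. Origin: centre of its underside.
- pan (a point): Centre of the pan's top face; the pan is 155 mm (x) by 180 mm (y).
- timer: Blue bench timer fixed to the bench, 110 mm (x) by 90 mm (y), 30 mm tall; display at +x, the yellow key 25 mm from the centre at -x. Origin: centre of its underside.
- cup: Clear plastic cup, loose, standing on the pan, 68 mm across the rim, 75 mm tall, about 50 g. Origin: centre of its underside. To be left alone.
- bottle: White bottle with a red cap, loose, standing on the bench, 68 mm in diameter, 170 mm tall. Origin: centre of its underside. To be left alone.
- grater: Flat cream grater lying loose on the bench, 210 mm (x) by 75 mm (y), 10 mm thick. Origin: centre of its underside. To be left alone.

How it is judged (in metres and radians):
On the way, in this order (a step that is already met when the one before it is completed fails the run):
1. the red key on the socket block is down (value of joint power_key above 0.006 m), for 0.2 s.
2. the green key on the scale is down (value of joint scale_key above 0.006 m), for 0.2 s.
3. the yellow key on the timer is down (value of joint timer_key above 0.006 m), for 0.2 s.
At the end, for the whole second after the job is handed in: The red, green and yellow keys are all more than 6 mm down (of 10), the grey key less than 3 mm, and the cup stands upright, at rest, on the pan within 20 mm of where it was (value of joint each of power_key, scale_key, timer_key above 0.006 m and value of joint unit_key below 0.003 m and angle between cup's own z axis and vertical below 0.1 rad and distance of cup from where it was at the start of the episode below 0.02 m and linear speed of cup below 0.02 m/s); the robot touches nothing.
It fails at once if the green key is pushed (3 mm) before the red key is down, or the yellow before the green ((value of joint scale_key above 0.003 m and value of joint power_key below 0.006 m) or (value of joint timer_key above 0.003 m and value of joint scale_key below 0.006 m)).
It fails at once if the grey key is pushed (3 mm) (value of joint unit_key above 0.003 m).
It fails at once if a device or its key is pushed with more than 20 N (contact force between any of the fingers, the arm and socket_block above 20 N or contact force between any of the fingers, the arm and scale above 20 N or contact force between any of the fingers, the arm and timer above 20 N).
It fails at once if the cup is lifted, carried or shifted by more than 20 mm (distance of cup from where it was at the start of the episode above 0.02 m).
It fails at once if the bottle or grater is lifted or shifted by more than 30 mm (distance of any of bottle, grater from where it was at the start of the episode above 0.03 m).
It also fails if it takes over 64 s, if anything falls off the work surface, if the arm or the gripper's body presses on something with over 40 N, if the wrist force passes 120 N, or if a joint passes its speed limit or range.

## Working session

There is one attempt and no reset: what is moved stays moved. The work goes in short steps, Python scripts to look and compute and a shell command to move; the robot and the scene stay as the last step left them, time stands still between calls to the robot, and variables do not carry over. Pictures are saved under pics/ and viewed, at most 10 in all, crops included, and the job is handed in when it is done.

```bash
mkdir -p pics; cat > h.py <<'E'
import numpy as np, cv2
from cell import state, capture
def world(c,u,v,z=None):
    K,T=c["intrinsics"],np.array(c["T"])
    d=z if z else np.median([x for x in c["range_z"][v-1:v+2,u-1:u+2].ravel() if x>0] or [0])
    p=np.array([(u-K[0,2])/K[0,0]*d,-(v-K[1,2])/K[1,1]*d,-d,1])
    return (T@p)[:3]
E
python3 - <<'E'
from h import *
import pickle
s=state();print(s)
for n in("scene","side"):
    c=capture(n);pickle.dump(c,open(n+".pkl","wb"))
    cv2.imwrite(f"pics/{n}.png",cv2.resize(c["color"][:,:,::-1],(768,576)))
E
```

```text
{'t': 0.0, 'q': array([ 1.04891112e+00,  8.79847788e-02,  1.37227873e+00,  6.47159566e-06,
        1.68359097e+00, -1.03110047e-01]), 'dq': array([ 0.00188323,  0.00056705, -0.00131447, -0.00017268, -0.00106858,
       -0.00121507]), 'joint_efforts': array([-1.38911622e-03, -3.51864409e+01, -3.13268745e+01, -2.88948431e-04,
        1.07711944e-02, -2.73137161e-06]), 'tool_pos': array([223.40997708, 502.03463986, 230.11043245]), 'orientation': array([-0.65286696, -3.07228753,  0.00337692]), 'contact_force': array([ 0.41715401,  0.64179777, -0.02348677]), 'moment': array([ 0.04917238, -0.00815633,  0.0091335 ]), 'finger_force': 0.0, 'gripper_width': 0.997821115728321}
```

View pics/scene.png

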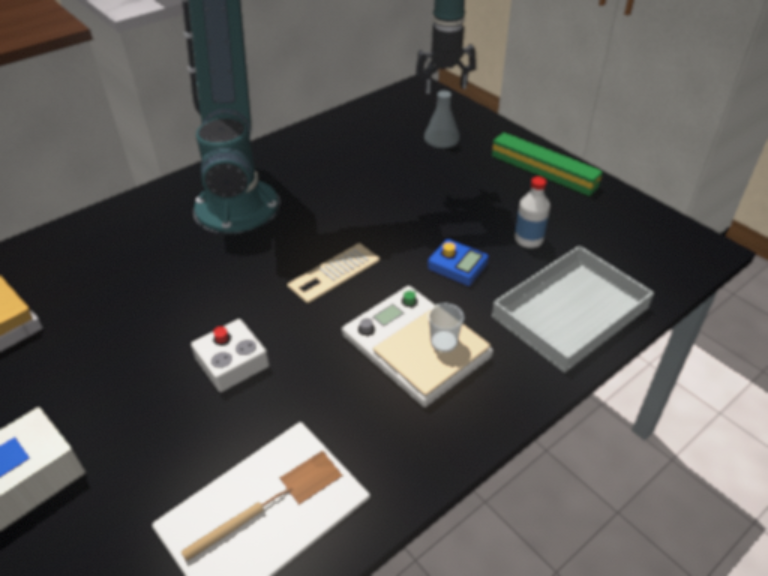

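View pics/side.png

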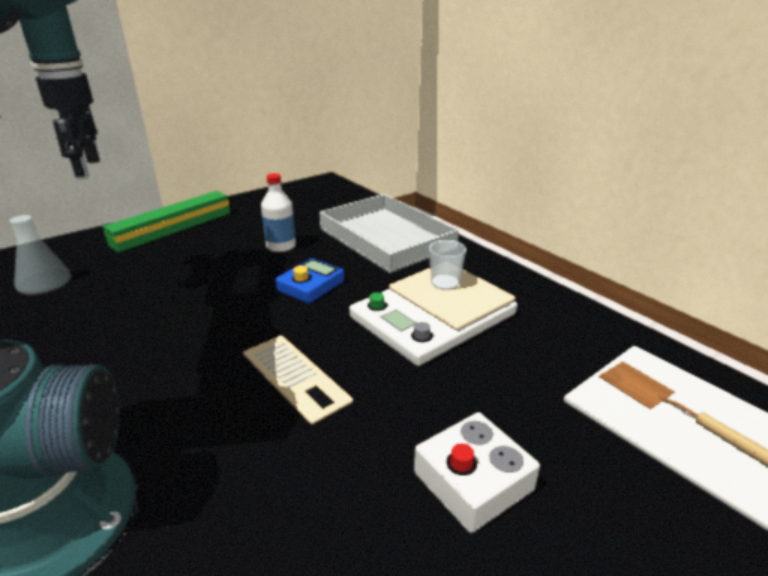

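The scene view shows the red key at (221,333), green (410,297), grey (367,325) and yellow (449,249). In the side view they are at (462,457), (377,299), (422,331) and (301,272). Positions are on the 1.5x pictures. Next I'll measure the cap points above the panels.

```bash
cat > m.py <<'E'
from h import *
def keys(c,seeds,r=14):
    hsv=cv2.cvtColor(c["color"],cv2.COLOR_RGB2HSV)
    for n,(u,v) in seeds.items():
        ht=71 if n=="red" else 51
        h0,s0=[int(x) for x in hsv[v,u,:2]]
        P=[];px=[]
        for y in range(max(v-r,1),min(v+r,383)):
            for x in range(max(u-r,1),min(u+r,511)):
                h,s,_=[int(k) for k in hsv[y,x]]
                dh=min(abs(h-h0),180-abs(h-h0))
                if (n=="grey" or (dh<10 and s>110)) and c["range_z"][y,x]>0:
                    p=world(c,x,y,c["range_z"][y,x])
                    if abs(p[2]-ht)<5: P.append(p);px.append((x,y))
        P=np.array(P)
        if len(P): 
            print(n,len(P),"ctr",((P.min(0)+P.max(0))/2).round(1),"mean",P.mean(0).round(1),"ext",np.ptp(P,axis=0).round(1),"px",np.mean(px,0).round(1))
        else: print(n,"none",world(c,u,v))
E
python3 - <<'E'
from m import *
import pickle
a=pickle.load(open("scene.pkl","rb"));b=pickle.load(open("side.pkl","rb"))
keys(a,dict(red=(147,221),green=(273,197),grey=(245,216),yellow=(299,165)))
keys(b,dict(red=(308,304),green=(251,199),grey=(281,219),yellow=(201,181)))
for n,u,v in [("bottlecap",359,122),("cuprim",297,207),("pan",275,245)]: print(n,world(a,u,v).round())
E
```

```text
red 60 ctr [ 423.8 -270.5   70.4] mean [ 424.7 -270.4   70.2] ext [27.9 24.   8.5] px [146.6 221.4]
green 28 ctr [570.3  92.7  50.7] mean [569.8  92.7  49.4] ext [20.7 20.5  8. ] px [272.5 197.1]
grey 54 ctr [594.4 -26.   51. ] mean [574.8 -26.   50.4] ext [73.6 26.7  9.9] px [243.9 215.6]
yellow 28 ctr [509.4 261.6  51.4] mean [510.3 261.5  51. ] ext [21.9 22.3  8.9] px [298.7 164.9]
red 155 ctr [ 419.8 -272.    70. ] mean [ 419.2 -272.8   70.7] ext [25.5 26.4  7.4] px [308.1 301.8]
green 49 ctr [565.4  93.   49.7] mean [563.6  91.7  50.6] ext [23.6 29.2  6.9] px [250.6 197.8]
grey 76 ctr [571.  -28.   49.6] mean [569.6 -28.5  50.7] ext [27.2 27.5  7.3] px [281.6 217.6]
yellow 44 ctr [506.5 262.3  49.9] mean [505.7 261.   50.7] ext [23.3 28.4  7.5] px [200.3 179.6]
bottlecap [576. 468. 169.]
cuprim [687.  86. 102.]
pan [717. -24.  42.]
```

```bash
R='[{"translation":[-0.155,-0.195,0],"dr":[0,0,0]},{"translation":[-0.31,-0.39,0],"dr":[0,0,0]},{"translation":[-0.465,-0.585,0],"dr":[0,0,0]},{"translation":[-0.62,-0.78,0],"dr":[0,0,0]},{"translation":[-0.62,-0.78,0],"dr":[0,0,0]}]'
true
python3 -m creep '[{"translation":[-0.155,-0.195,0],"dr":[0,0,0]},{"translation":[-0.31,-0.39,0],"dr":[0,0,0]},{"translation":[-0.465,-0.585,0],"dr":[0,0,0]},{"translation":[-0.62,-0.78,0],"dr":[0,0,0]},{"translation":[-0.62,-0.78,0],"dr":[0,0,0]}]' 0
```

```text
t: 0.6
tool_pos: [274.5, 305.1, 231.0]
orientation: [0.664, 3.069, -0.003]
contact_force: [0.5, 0.5, 0.0]
gripper_width: 0.144
finger_force: 0.0
```

```bash

python3 -m creep '[{"translation":[-0.155,-0.195,0],"dr":[0,0,0]},{"translation":[-0.31,-0.39,0],"dr":[0,0,0]},{"translation":[-0.465,-0.585,0],"dr":[0,0,0]},{"translation":[-0.62,-0.78,0],"dr":[0,0,0]},{"translation":[-0.62,-0.78,0],"dr":[0,0,0]}]' 0
python3 -m creep '[{"translation":[-0.155,-0.195,0],"dr":[0,0,0]},{"translation":[-0.31,-0.39,0],"dr":[0,0,0]},{"translation":[-0.465,-0.585,0],"dr":[0,0,0]},{"translation":[-0.62,-0.78,0],"dr":[0,0,0]},{"translation":[-0.62,-0.78,0],"dr":[0,0,0]}]' 0
python3 -m creep '[{"translation":[-0.155,-0.195,0],"dr":[0,0,0]},{"translation":[-0.31,-0.39,0],"dr":[0,0,0]},{"translation":[-0.465,-0.585,0],"dr":[0,0,0]},{"translation":[-0.62,-0.78,0],"dr":[0,0,0]},{"translation":[-0.62,-0.78,0],"dr":[0,0,0]},{"translation":[-0.62,-0.78,0],"dr":[0,0,0]}]' 0
cat > go.py <<'E'
import sys
from h import *
from scipy.spatial.transform import Rotation as Ro
s=state();t=np.array([float(x) for x in sys.argv[1:4]])
print("pos",s["tool_pos"].round(1),"F",s["contact_force"].round(1),"frac",(Ro.from_rotvec(s["orientation"]).inv().apply(t-s["tool_pos"])/200).round(4))
E
python3 go.py 422 -271 100
python3 - <<'E'
from m import *
c=capture("wrist");cv2.imwrite("pics/w1.png",cv2.resize(c["color"][:,:,::-1],(768,576)))
E
```

```text
t: 1.1
tool_pos: [324.8, 111.6, 231.1]
orientation: [0.672, 3.068, -0.003]
contact_force: [0.5, 0.2, -0.4]
gripper_width: 0.0
finger_force: 0.0
t: 1.6
tool_pos: [374.2, -80.2, 230.5]
orientation: [-0.665, -3.069, 0.002]
contact_force: [-0.2, 0.8, -0.2]
gripper_width: 0.005
finger_force: 0.0
t: 2.2
tool_pos: [423.9, -268.0, 230.0]
orientation: [-0.652, -3.071, -0.004]
contact_force: [-0.6, -0.0, 0.1]
gripper_width: -0.005
finger_force: 0.0
pos [ 423.9 -268.   230. ] F [-0.6 -0.   0.1] frac [ 0.0011 -0.0188  0.6502]
```

View pics/w1.png

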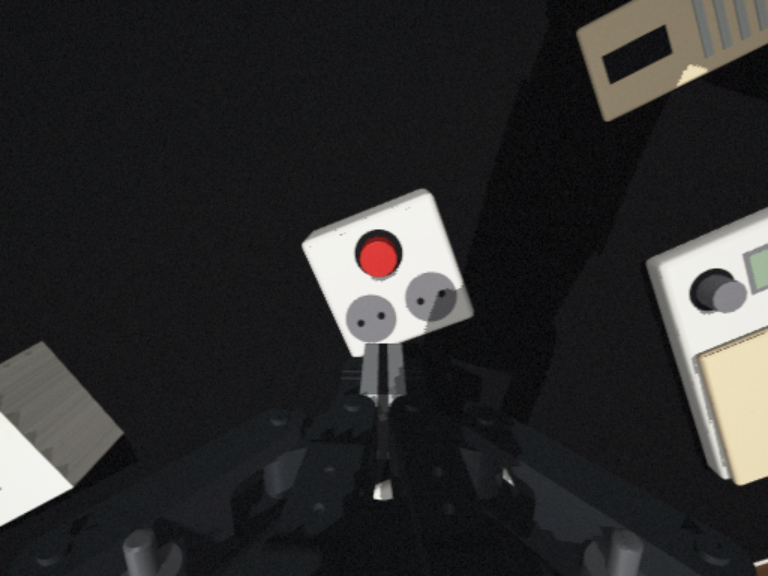

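The wrist view shows the red cap at (379,257) on the 1.5x picture, with the shut fingers ending at about (383,350). I'll measure the cap from this view.

```bash
python3 - <<'E'
from m import *
c=capture("wrist");keys(c,dict(red=(252,171)),20);print(world(c,252,171).round(1))
E
python3 go.py 422 -271 90
```

```text
red 479 ctr [ 420.9 -271.4   69.3] mean [ 420.4 -271.1   70.3] ext [27.2 26.9  6.3] px [250.9 172.1]
[ 419.8 -269.5   70.3]
pos [ 423.7 -267.2  231.1] F [ 0.3 -0.1  0.1] frac [-6.000e-04 -2.180e-02  7.056e-01]
```

```bash

python3 -m creep '[{"translation":[0.004,-0.022,0.2],"dr":[0,0,0]},{"translation":[0.004,-0.022,0.4],"dr":[0,0,0]},{"translation":[0.004,-0.022,0.6],"dr":[0,0,0]},{"translation":[0.004,-0.022,0.71],"dr":[0,0,0]},{"translation":[0.004,-0.022,0.71],"dr":[0,0,0]},{"translation":[0.004,-0.022,0.71],"dr":[0,0,0]}]' 0
python3 go.py 421 -271 72; python3 - <<'E'
from m import *
c=capture("wrist");cv2.imwrite("pics/w2.png",cv2.resize(c["color"][:,:,::-1],(640,480)))
E
```

```text
t: 2.9
tool_pos: [421.2, -271.8, 90.4]
orientation: [0.65, 3.072, -0.0]
contact_force: [0.6, -0.5, 0.3]
gripper_width: -0.001
finger_force: 0.0
pos [ 421.2 -271.8   90.4] F [ 0.6 -0.5  0.3] frac [0.0024 0.0033 0.0919]
```

View pics/w2.png

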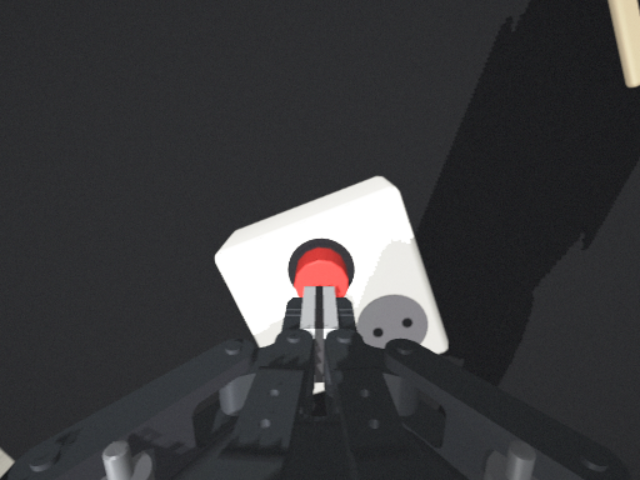

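The fingertips at (320,290) sit centred over the red cap at (322,268). I'll lower them in stages and watch the force.

```bash

python3 -m creep '[{"translation":[0.0,0.0,0.03],"dr":[0,0,0]},{"translation":[0.0,0.0,0.06],"dr":[0,0,0]},{"translation":[0,0,0.075],"dr":[0,0,0]},{"translation":[0,0,0.085],"dr":[0,0,0]},{"translation":[0,0,0.095],"dr":[0,0,0]},{"translation":[0,0,0.105],"dr":[0,0,0]},{"translation":[0,0,0.105],"dr":[0,0,0]}]' 0
python3 -m creep '[{"translation":[0.0,0.0,0.005],"dr":[0,0,0]},{"translation":[0.0,0.0,0.01],"dr":[0,0,0]},{"translation":[0,0,0.015],"dr":[0,0,0]},{"translation":[0,0,0.02],"dr":[0,0,0]},{"translation":[0,0,0.025],"dr":[0,0,0]},{"translation":[0,0,0.03],"dr":[0,0,0]},{"translation":[0,0,0.03],"dr":[0,0,0]}]' 0
```

```text
t: 3.65
tool_pos: [420.5, -273.1, 68.4]
orientation: [-0.653, -3.073, -0.0]
contact_force: [-1.1, -0.4, 3.0]
gripper_width: -0.002
finger_force: 1.2
t: 4.35
tool_pos: [420.5, -273.0, 62.1]
orientation: [-0.653, -3.073, 0.0]
contact_force: [-1.0, 0.1, 3.1]
gripper_width: 0.006
finger_force: 1.3
```

```bash

python3 -m creep '[{"translation":[0.0,0.0,0.005],"dr":[0,0,0]},{"translation":[0.0,0.0,0.01],"dr":[0,0,0]},{"translation":[0,0,0.015],"dr":[0,0,0]},{"translation":[0,0,0.02],"dr":[0,0,0]},{"translation":[0,0,0.02],"dr":[0,0,0]},{"translation":[0,0,0.02],"dr":[0,0,0]}]' 0
```

```text
t: 4.95
tool_pos: [420.5, -273.0, 58.4]
orientation: [0.653, 3.073, -0.0]
contact_force: [-2.4, 0.1, 3.7]
gripper_width: 0.002
finger_force: 1.8
```

```bash

python3 -m creep '[{"translation":[0.0,0.0,0.005],"dr":[0,0,0]},{"translation":[0.0,0.0,0.01],"dr":[0,0,0]},{"translation":[0,0,0.01],"dr":[0,0,0]},{"translation":[0,0,0.01],"dr":[0,0,0]},{"translation":[0,0,0.01],"dr":[0,0,0]}]' 0
```

```text
t: 5.45
tool_pos: [420.6, -273.1, 56.8]
orientation: [0.653, 3.073, -0.0]
contact_force: [-2.7, 1.0, 6.6]
gripper_width: 0.001
finger_force: 3.0
```

```bash

python3 -m creep '[{"translation":[0,0,-0.05],"dr":[0,0,0]},{"translation":[0,0,-0.25],"dr":[0,0,0]},{"translation":[0,0,-0.5],"dr":[0,0,0]},{"translation":[0,0,-0.7],"dr":[0,0,0]},{"translation":[0,0,-0.7],"dr":[0,0,0]},{"translation":[0,0,-0.7],"dr":[0,0,0]}]' 0
python3 - <<'E'
from m import *
c=capture("wrist");keys(c,dict(red=(252,175)),25)
c=capture("side");keys(c,dict(red=(308,306)))
E
python3 go.py 567 92.5 200
```

```text
t: 6.05
tool_pos: [421.2, -273.2, 197.5]
orientation: [0.652, 3.07, -0.001]
contact_force: [0.5, 0.0, -0.5]
gripper_width: -0.002
finger_force: 0.0
red none [ 416.59616981 -275.08661915   59.8913426 ]
red none [ 419.01589658 -273.87658273   60.99234066]
pos [ 420.  -272.3  194.5] F [ 0.1 -0.2 -0.6] frac [ 0.0701  1.9655 -0.0248]
```

The red cap top now reads about 60, so it is down 10 mm. Next is green.

```bash

python3 -m creep '[{"translation":[0.008,0.24,-0.02],"dr":[0,0,0]},{"translation":[0.016,0.48,-0.02],"dr":[0,0,0]},{"translation":[0.024,0.72,-0.02],"dr":[0,0,0]},{"translation":[0.035,0.98,-0.02],"dr":[0,0,0]},{"translation":[0.035,0.98,-0.02],"dr":[0,0,0]}]' 0
python3 -m creep '[{"translation":[0.008,0.24,0],"dr":[0,0,0]},{"translation":[0.016,0.48,0],"dr":[0,0,0]},{"translation":[0.024,0.72,0],"dr":[0,0,0]},{"translation":[0.035,0.98,0],"dr":[0,0,0]},{"translation":[0.035,0.98,0],"dr":[0,0,0]},{"translation":[0.035,0.98,0],"dr":[0,0,0]}]' 0
python3 go.py 567 92.5 70; python3 - <<'E'
from m import *
c=capture("wrist");cv2.imwrite("pics/w3.png",cv2.resize(c["color"][:,:,::-1],(768,576)))
hsv=cv2.cvtColor(c["color"],cv2.COLOR_RGB2HSV)
m=cv2.inRange(hsv,(50,120,30),(75,255,255));y,x=np.nonzero(m);u,v=int(np.median(x)),int(np.median(y));print(u,v,len(x))
keys(c,dict(green=(u,v)),25)
E
```

```text
t: 6.65
tool_pos: [494.1, -85.5, 197.7]
orientation: [-0.64, -3.071, -0.005]
contact_force: [-0.9, -1.0, -0.8]
gripper_width: 0.002
finger_force: 0.0
t: 7.25
tool_pos: [566.4, 91.1, 197.9]
orientation: [-0.649, -3.07, 0.003]
contact_force: [0.4, -0.2, -0.2]
gripper_width: 0.002
finger_force: 0.0
pos [566.4  91.1 197.9] F [ 0.4 -0.2 -0.2] frac [-0.0022  0.0092  0.6393]
258 174 569
green 514 ctr [565.7  93.6  49.5] mean [565.3  93.8  50.2] ext [26.9 27.3  7. ] px [257.7 174.7]
```

View pics/w3.png

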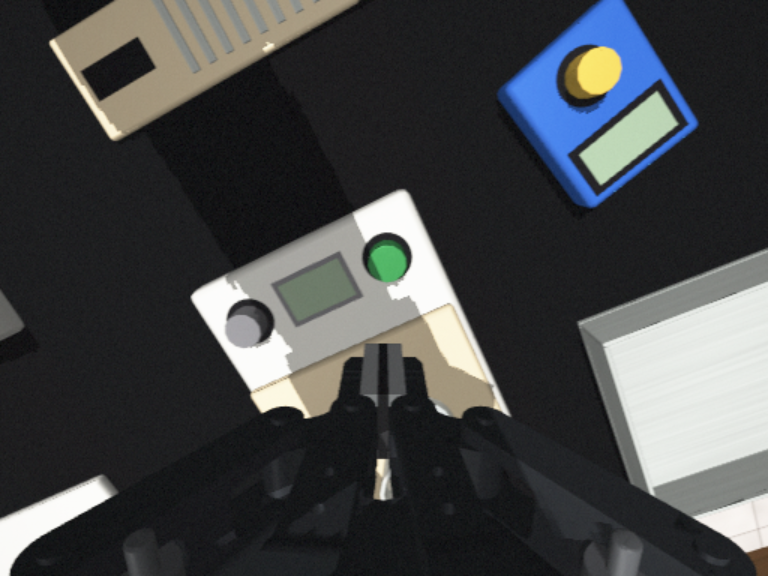

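Green is at (387,257) and measures (566,93.5,50). I'll descend to 70, then press.

```bash

python3 -m creep '[{"translation":[0.005,0.01,0.2],"dr":[0,0,0]},{"translation":[0.005,0.01,0.4],"dr":[0,0,0]},{"translation":[0.005,0.01,0.55],"dr":[0,0,0]},{"translation":[0.005,0.01,0.64],"dr":[0,0,0]},{"translation":[0.005,0.01,0.64],"dr":[0,0,0]},{"translation":[0.005,0.01,0.64],"dr":[0,0,0]}]' 0
python3 -m creep '[{"translation":[0.0,0.0,0.03],"dr":[0,0,0]},{"translation":[0.0,0.0,0.06],"dr":[0,0,0]},{"translation":[0,0,0.08],"dr":[0,0,0]},{"translation":[0,0,0.09],"dr":[0,0,0]},{"translation":[0,0,0.1],"dr":[0,0,0]},{"translation":[0,0,0.11],"dr":[0,0,0]},{"translation":[0,0,0.11],"dr":[0,0,0]}]' 0
python3 go.py 566 93.5 37
```

```text
t: 7.9
tool_pos: [566.9, 91.4, 72.5]
orientation: [-0.656, -3.072, 0.001]
contact_force: [0.4, -0.2, 0.4]
gripper_width: 0.003
finger_force: 0.0
t: 8.6
tool_pos: [567.1, 93.2, 50.3]
orientation: [0.653, 3.073, 0.0]
contact_force: [0.5, -1.0, 0.4]
gripper_width: -0.002
finger_force: 0.4
pos [567.1  93.2  50.3] F [ 0.5 -1.   0.4] frac [ 0.0058 -0.0009  0.0665]
```

```bash

python3 -m creep '[{"translation":[0.0,0.0,0.01],"dr":[0,0,0]},{"translation":[0.0,0.0,0.02],"dr":[0,0,0]},{"translation":[0,0,0.03],"dr":[0,0,0]},{"translation":[0,0,0.035],"dr":[0,0,0]},{"translation":[0,0,0.04],"dr":[0,0,0]},{"translation":[0,0,0.045],"dr":[0,0,0]},{"translation":[0,0,0.045],"dr":[0,0,0]}]' 0
python3 -m creep '[{"translation":[0.0,0.0,0.005],"dr":[0,0,0]},{"translation":[0.0,0.0,0.01],"dr":[0,0,0]},{"translation":[0.0,0.0,0.015],"dr":[0,0,0]},{"translation":[0,0,0.015],"dr":[0,0,0]},{"translation":[0,0,0.015],"dr":[0,0,0]}]' 0
```

```text
t: 9.3
tool_pos: [567.3, 93.2, 41.3]
orientation: [0.653, 3.073, 0.001]
contact_force: [-0.0, 0.2, 3.8]
gripper_width: -0.003
finger_force: 1.3
t: 9.8
tool_pos: [567.3, 93.2, 38.5]
orientation: [0.653, 3.072, 0.001]
contact_force: [0.4, 0.4, 3.4]
gripper_width: -0.001
finger_force: 1.7
```

```bash

python3 -m creep '[{"translation":[0.0,0.0,0.005],"dr":[0,0,0]},{"translation":[0.0,0.0,0.01],"dr":[0,0,0]},{"translation":[0,0,0.01],"dr":[0,0,0]},{"translation":[0,0,0.01],"dr":[0,0,0]}]' 0
```

```text
t: 10.2
tool_pos: [567.3, 93.2, 36.9]
orientation: [0.653, 3.072, 0.001]
contact_force: [-1.1, 1.3, 6.4]
gripper_width: 0.002
finger_force: 2.9
```

6.4 N means green is at its stop. I'll retract and check it, then move to yellow.

```bash

python3 -m creep '[{"translation":[0,0,-0.05],"dr":[0,0,0]},{"translation":[0,0,-0.25],"dr":[0,0,0]},{"translation":[0,0,-0.5],"dr":[0,0,0]},{"translation":[0,0,-0.75],"dr":[0,0,0]},{"translation":[0,0,-0.8],"dr":[0,0,0]},{"translation":[0,0,-0.8],"dr":[0,0,0]},{"translation":[0,0,-0.8],"dr":[0,0,0]}]' 0
python3 - <<'E'
from m import *
c=capture("side");print(world(c,251,201))
c=capture("wrist");hsv=cv2.cvtColor(c["color"],cv2.COLOR_RGB2HSV)
m=cv2.inRange(hsv,(50,120,30),(75,255,255));y,x=np.nonzero(m);print(world(c,int(np.median(x)),int(np.median(y))))
m=cv2.inRange(hsv,(20,130,100),(30,255,255));y,x=np.nonzero(m);u,v=int(np.median(x)),int(np.median(y));print(u,v,len(x));keys(c,dict(yellow=(u,v)),25)
E
python3 go.py 507 262 197
```

```text
t: 10.9
tool_pos: [566.0, 92.8, 194.3]
orientation: [-0.653, -3.07, 0.002]
contact_force: [-0.2, -0.6, -0.4]
gripper_width: 0.002
finger_force: 0.0
[563.82875098  90.36962928  40.92067573]
[564.56856227  94.67726078  40.26295855]
396 49 985
yellow 804 ctr [505.8 263.2  49.3] mean [505.7 262.7  50. ] ext [27.4 27.3  6.5] px [398.4  47.4]
pos [565.5  92.8 192.9] F [-0.8  0.3  1.1] frac [ 0.6115  0.6536 -0.0189]
```

```bash

python3 -m creep '[{"translation":[0.15,0.16,0],"dr":[0,0,0]},{"translation":[0.3,0.32,0],"dr":[0,0,0]},{"translation":[0.45,0.48,0],"dr":[0,0,0]},{"translation":[0.61,0.655,0],"dr":[0,0,0]},{"translation":[0.61,0.655,0],"dr":[0,0,0]},{"translation":[0.61,0.655,0],"dr":[0,0,0]}]' 0
python3 - <<'E'
from m import *
c=capture("wrist");hsv=cv2.cvtColor(c["color"],cv2.COLOR_RGB2HSV)
m=cv2.inRange(hsv,(20,130,100),(30,255,255));m[:120]=0;m[230:]=0;m[:,:200]=0;m[:,320:]=0;y,x=np.nonzero(m);u,v=int(np.median(x)),int(np.median(y));print(u,v,len(x));keys(c,dict(yellow=(u,v)),25)
E
python3 go.py 506.5 262.5 70
```

```text
t: 11.6
tool_pos: [507.6, 262.8, 193.9]
orientation: [-0.649, -3.071, 0.005]
contact_force: [-0.3, 0.1, 0.2]
gripper_width: -0.001
finger_force: 0.0
256 174 597
yellow 529 ctr [505.5 263.7  49.3] mean [505.2 264.2  50.2] ext [27.1 27.7  6.2] px [256.3 174.9]
pos [508.2 261.8 194.3] F [-0.2  0.5  0.1] frac [0.008  0.0016 0.6217]
```

```bash

python3 -m creep '[{"translation":[0.009,0.002,0.2],"dr":[0,0,0]},{"translation":[0.009,0.002,0.4],"dr":[0,0,0]},{"translation":[0.009,0.002,0.55],"dr":[0,0,0]},{"translation":[0.009,0.002,0.625],"dr":[0,0,0]},{"translation":[0.009,0.002,0.625],"dr":[0,0,0]},{"translation":[0.009,0.002,0.625],"dr":[0,0,0]}]' 0
python3 -m creep '[{"translation":[0.0,0.0,0.03],"dr":[0,0,0]},{"translation":[0.0,0.0,0.06],"dr":[0,0,0]},{"translation":[0,0,0.08],"dr":[0,0,0]},{"translation":[0,0,0.09],"dr":[0,0,0]},{"translation":[0,0,0.1],"dr":[0,0,0]},{"translation":[0,0,0.11],"dr":[0,0,0]},{"translation":[0,0,0.11],"dr":[0,0,0]}]' 0
python3 go.py 506 263.5 37
```

```text
t: 12.25
tool_pos: [508.5, 262.9, 72.4]
orientation: [0.655, 3.071, 0.001]
contact_force: [-0.3, -0.4, 0.4]
gripper_width: 0.003
finger_force: 0.0
t: 12.95
tool_pos: [507.4, 263.6, 49.5]
orientation: [0.653, 3.073, 0.0]
contact_force: [-0.5, -0.7, 1.3]
gripper_width: -0.0
finger_force: 1.0
pos [507.4 263.6  49.5] F [-0.5 -0.7  1.3] frac [ 0.0063 -0.0032  0.0626]
```

```bash

python3 -m creep '[{"translation":[0.0,0.0,0.01],"dr":[0,0,0]},{"translation":[0.0,0.0,0.02],"dr":[0,0,0]},{"translation":[0,0,0.03],"dr":[0,0,0]},{"translation":[0,0,0.035],"dr":[0,0,0]},{"translation":[0,0,0.04],"dr":[0,0,0]},{"translation":[0,0,0.045],"dr":[0,0,0]},{"translation":[0,0,0.045],"dr":[0,0,0]}]' 0
python3 -m creep '[{"translation":[0.0,0.0,0.005],"dr":[0,0,0]},{"translation":[0.0,0.0,0.01],"dr":[0,0,0]},{"translation":[0.0,0.0,0.015],"dr":[0,0,0]},{"translation":[0,0,0.02],"dr":[0,0,0]},{"translation":[0,0,0.02],"dr":[0,0,0]},{"translation":[0,0,0.02],"dr":[0,0,0]}]' 0
```

```text
t: 13.65
tool_pos: [507.5, 263.6, 40.3]
orientation: [0.653, 3.073, 0.001]
contact_force: [-1.2, 0.7, 2.3]
gripper_width: -0.001
finger_force: 1.3
t: 14.25
tool_pos: [507.5, 263.6, 36.9]
orientation: [0.653, 3.073, 0.001]
contact_force: [-1.6, 0.2, 5.8]
gripper_width: 0.0
finger_force: 2.9
```

Yellow is at its stop at 5.8 N. I'll retract and check everything.

```bash

python3 -m creep '[{"translation":[0,0,-0.05],"dr":[0,0,0]},{"translation":[0,0,-0.25],"dr":[0,0,0]},{"translation":[0,0,-0.5],"dr":[0,0,0]},{"translation":[0,0,-0.75],"dr":[0,0,0]},{"translation":[0,0,-0.9],"dr":[0,0,0]},{"translation":[0,0,-0.9],"dr":[0,0,0]},{"translation":[0,0,-0.9],"dr":[0,0,0]},{"translation":[0,0,-0.9],"dr":[0,0,0]}]' 0
python3 - <<'E'
from m import *
c=capture("side")
for n,u,v in [("red",308,307),("green",251,201),("yellow",201,184),("grey",281,218)]: print(n,world(c,u,v).round(1))
cv2.imwrite("pics/end.png",cv2.resize(c["color"][:,:,::-1],(768,576)))
E
```

```text
t: 15.05
tool_pos: [506.5, 262.9, 213.9]
orientation: [-0.653, -3.07, 0.004]
contact_force: [1.1, 0.7, 0.3]
gripper_width: 0.002
finger_force: 0.0
red [ 416.7 -276.2   62.1]
green [562.4  88.4  42.5]
yellow [503.9 255.5  39. ]
grey [566.8 -29.7  51.2]
```

View pics/end.png

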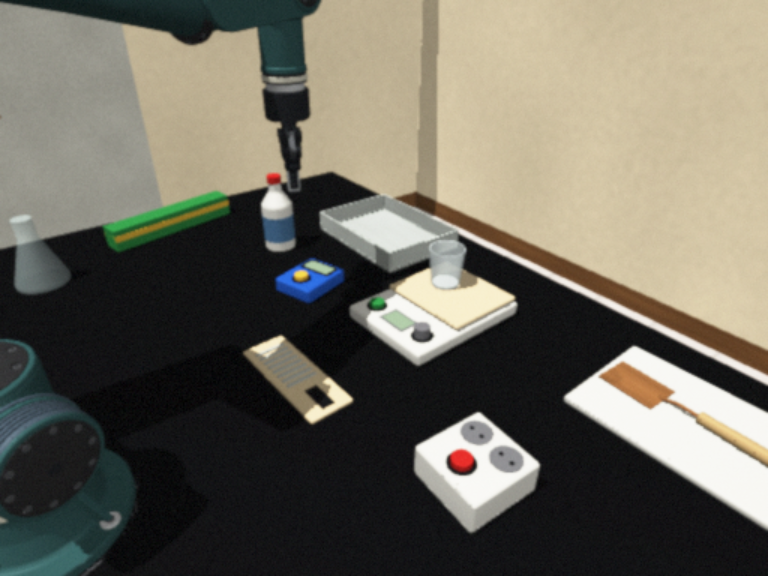

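The red (461,461), green (377,303) and yellow (301,276) keys are down and the grey key (422,331) is still out. The cup, bottle and grater haven't moved.

```bash
python3 -c "
from cell import close_job
print(close_job())"
```

```text
the job is handed in; nothing more can be done
None
```

I pushed the red, green and yellow keys down to their stops in that order, left the grey key, cup, bottle and grater untouched, and handed the job in at about 15 s; no verdict came back.

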